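# Clock the pump cover onto its pin and press it home

### The arm

A 6-joint arm with a two-finger parallel gripper is mounted at the origin on the work surface. World frame = base frame: x ahead of the robot, y to its left, z up, the work surface at z = 0. Lengths are in m, angles in rad, forces in N, time in s.
With the tool pointing down it reaches from about 0.35 to 0.85 m from the base axis. Payload 8.1 kg.
Tool frame: the origin (TCP) lies between the finger pads; the fingertips stand 25 mm ahead of it and the grasp point (between the pads) lies 6 mm ahead of it; z points along the fingers, y is the direction in which the jaws open and shut (so a half turn about z gives the same grasp; the last joint's range is limited). The gripper opens to 93 mm and grips with 3 to 60 N. Pads are 15 mm wide; open, the fingers measure 128 mm over their backs; the gripper's body (75 mm by 188 mm) begins 65 mm behind the grasp point.
Start: joints at [1.196, 0.13, 1.488, -0, 1.523, -0.085], TCP at [0.171, 0.575, 0.223] pointing down, gripper open.
Joint ranges: [-2.96, 2.96], [-0.89, 2.26], [0.02, 2.5], [-1.34, 4.48], [0, 2.73], [-2.66, 2.66]. Speed limits (rad/s): [2.39, 2.39, 2.79, 3.14, 3.14, 3.14].

### API

Orientations are given as a unit quaternion [x, y, z, w].
In Python, from station import telemetry, eyes, arm gives the robot as it stands.
- The arm moves only by the shell command python3 -m crank 'ROWS' [FORCE]. ROWS is JSON, one flat list of numbers, 5 for each row, row after row: the shift along the tool's x, y, z in m, then the turn about the tool's z in rad, then the closure, from 0 (fully open) to 1 (shut). A call has 1 to 20 rows; each row is the pose to reach, as a shift and turn from the pose commanded when the call began, along the tool's axes at that moment; what a row does not reach only later rows make up. A row lasts 1/10 s, in which the tool goes at most 50 mm and 8.59 degrees, less where a joint would pass 70% of its speed; a pose out of reach is approached as far as the arm can. A call with a gripper value outside its range is refused whole. The fingers move at their own pace and stop on an object; FORCE is the grip in N (left out, the last holds). Time passes only in rows, so rows that repeat a pose let the fingers close. It gives the time, the measured TCP pose, the force and the opening at its end, in the units of the state.
- telemetry.get_state(): the state, without advancing time (a new reading comes with each control period).
- eyes.grab_frame(name): name is "scene" or "top" or "wrist"; returns a dict with "pixels" (384x512x3 uint8, blue, green, red), "fov_y" (degrees; the focal length in pixels is half the picture's height over the tangent of half this angle, whatever the lens; pixels are square), "cx", "cy" (the principal point, pixels), "D" ([k1, k2, p1, p2, k3] as OpenCV has them; the pictures are not rectified), "camera_from_world" (4x4, takes a point from world to camera coordinates); the wrist camera has in their place "mount" (4x4, takes a point from camera to tool coordinates, whose origin is the TCP and whose axes are the flange's). Camera axes: x right, y down, z forward; pixel columns grow to the right and rows downward; lengths in m; the calibration is good to about 2 mm. A picture is of the moment at which its call begins: read the wrist's pose just before it. There is no depth.
- arm.sign_off(): hands the job in, once; it reports no verdict.
The state is a dict: "time_s": time; "qpos": joint angles; "dq": joint speeds; "effort": joint torques, N m; "eef_pos": TCP position; "tcp_rot": TCP orientation; "wrist_force": force on the tool from outside, world axes, zero at the start; "wrist_torque": the same for the moment, N m; "opening": finger opening in m.
Only numpy, scipy, OpenCV 4.12 (cv2) and the standard library are available. Lean on these libraries where they do the work, as an engineer would, in place of code of your own. Each camera call takes 0.05 s, during which the arm holds its last target. There are 200 camera calls.

### The job

On the parts-room bench, the round aluminium cover of the small blue pump sits raised on its seal, turned the wrong way. With a fingertip push gently sideways on one of its black bosses, without gripping or lifting, to turn the cover until the notch in its rim is over the orange pin, then press the middle of the cover down until it is fully home and leave it so. Leave the bearing, the jar, the box and the screwdriver where they are.

Things in the scene. Friction and masses are not known exactly. Their poses are not given: they have to be found in the camera images.
- cover (a joint): turn of the cover about the pump's upright axis, rad, growing counter-clockwise seen from above; the notch is over the pin at 0 and again at 6.283 (one full turn). It starts anywhere from 0.7 to 5.58 and may be turned either way. It turns with a light rub (0.04 N m) and stays where it is left. The cover is an aluminium disc 112 mm across and 8 mm thick with an orange stripe pointing to its notch
- seat (a joint): how far the cover is pressed down, m: about 0 at the start (-0.002 to 0.001), 0.009 fully home on the pump, its stop; negative is lifted. It goes down against a stiff seal (about 6 N) and stays where it is left; unless the notch is over the pin the cover stops on the pin at 0.002 to 0.004
- cover_mid (a point): centre of the top of the cover's round middle cap (34 mm across, 3 mm above the cover's flat top), the place to press; it lies on the turning axis and goes down with the cover. Its x axis points from the axis to the notch
- notch (a point): centre of the mouth of the notch at the rim of the cover, at the height of the cover's underside, 56 mm from the axis; the notch is 15 mm wide, about 9.5 mm deep radially and goes through the cover
- pin_top (a point): top of the orange locating pin, 10 mm across with a round top, standing 7 mm up from the rim of the blue pump 56 mm from the axis; half of it shows outside the cover's edge, with an orange stripe just outside it
- boss_a: black round boss on top of the cover, 14 mm across and 16 mm tall, origin at the centre of its foot on the cover's flat top, 34 mm from the axis, 90 degrees counter-clockwise (from above) of the notch. Pushing sideways on it turns the cover
- boss_b: the like boss on the opposite side, 34 mm from the axis, 90 degrees clockwise of the notch
- pump: blue pump body, fixed, 144 mm across its top rim, 50 mm tall, origin at the centre of its underside on a 12 mm plywood board; its x axis points to the pin. Its turning axis is upright through the origin
- bearing: loose steel bearing ring, 52 mm across, 15 mm high, origin at the centre of its underside; leave alone
- grease: loose jar with red cap, 52 mm across, 65 mm high, origin at the centre of its underside; leave alone
- seal_box: loose small white carton with a green band, 45 x 60 x 32 mm, origin at the centre of its underside; leave alone
- driver: loose screwdriver, 170 mm long and under 35 mm high, origin under its middle, x axis along it to the tip, lying on the board on the robot's side of the pump; leave alone

How it is judged:
By the outcome, as a careful person would: the job done as asked, in the order asked, and still so for the second after the job is handed in, with the robot touching nothing.
It also fails if it takes over 48 s, if anything falls off the work surface, if the arm or the gripper's body presses on something with over 40 N, if the wrist force passes 120 N, or if a joint passes its speed limit or range.

## Working session

There is one attempt and no reset: what is moved stays moved. The work goes in short steps, Python scripts to look and compute and a shell command to move; the robot and the scene stay as the last step left them, time stands still between calls to the robot, and variables do not carry over. Pictures are saved under pics/ and viewed, about 8 in all and at most 12, crops included, and the job is handed in when it is done.

```bash
mkdir -p pics; ls
cat > h.py <<'E'
import numpy as np,cv2
from station import telemetry,eyes,arm
from scipy.spatial.transform import Rotation as R
def grab(n,tag):
    s=telemetry.get_state(); f=eyes.grab_frame(n)
    f={k:(np.array(v) if not np.isscalar(v) else v) for k,v in f.items()}
    cv2.imwrite(f'pics/{tag}.png',f['pixels'])
    F=192/np.tan(np.radians(f['fov_y'])/2); f['K']=np.array([[F,0,f['cx']],[0,F,f['cy']],[0,0,1.]])
    if n=='wrist':
        T=np.eye(4);T[:3,:3]=R.from_quat(s['tcp_rot']).as_matrix();T[:3,3]=s['eef_pos']
        f['W']=T@f['mount']
    else: f['W']=np.linalg.inv(f['camera_from_world'])
    np.savez(f'pics/{tag}.npz',K=f['K'],D=f['D'],W=f['W'])
    return f
def onplane(tag,uv,z):
    f=np.load(f'pics/{tag}.npz')
    p=cv2.undistortPoints(np.array(uv,float).reshape(-1,1,2),f['K'],f['D']).reshape(-1,2)
    d=np.c_[p,np.ones(len(p))]@f['W'][:3,:3].T; o=f['W'][:3,3]
    return o+d*((z-o[2])/d[:,2])[:,None]
def proj(tag,P):
    f=np.load(f'pics/{tag}.npz');C=np.linalg.inv(f['W'])
    return cv2.projectPoints(np.array(P,float).reshape(-1,3),cv2.Rodrigues(C[:3,:3])[0],C[:3,3],f['K'],f['D'])[0].reshape(-1,2)
E
python3 - <<'E'
from h import *
a=grab('top','top0');b=grab('scene','sc0')
s=telemetry.get_state();print(s)
cv2.imwrite('pics/both.png',np.vstack([cv2.resize(a['pixels'],(800,600))]))
E
```

```text
pics
{'time_s': 0.1, 'qpos': array([ 1.19560448e+00,  1.31058749e-01,  1.48918486e+00,  4.55702276e-05,
        1.52298997e+00, -8.54138310e-02]), 'dq': array([-7.74724137e-04, -6.96213570e-04, -4.89964081e-04,  2.01409126e-04,
       -6.35749092e-04, -9.05942262e-05]), 'effort': array([ 1.49583793e-03, -5.61333811e+01, -4.93100059e+01,  7.70672481e-02,
        2.90546066e-02, -5.05780838e-05]), 'eef_pos': array([0.1712278 , 0.57452073, 0.22210045]), 'tcp_rot': array([ 1.44383649e-01,  9.89521444e-01, -7.93607473e-04, -2.09446804e-04]), 'wrist_force': array([ 0.22787986, -0.06744972, -0.14692764]), 'wrist_torque': array([ 0.02080553, -0.02287099, -0.02736632]), 'opening': 0.09301151331016669}
```

View pics/both.png

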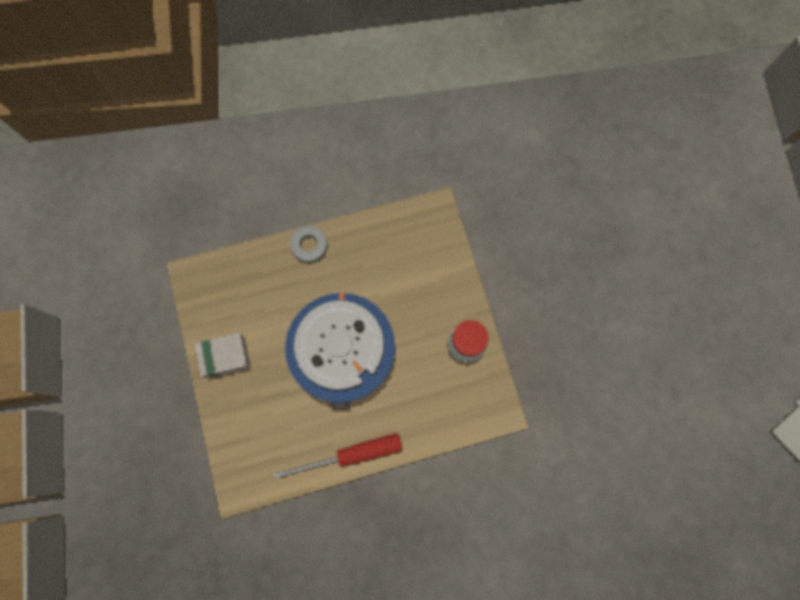

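View pics/sc0.png

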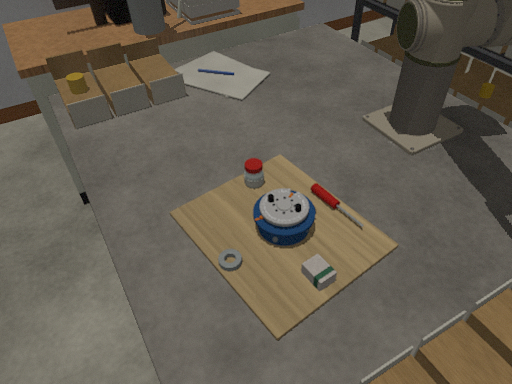

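The top view shows, in 800x600 pixels, the pump centred near (340,347), the pin stripe at (341,296), the notch at (366,376), and the bosses at about (359,326) and (317,361). The bearing, jar, box and screwdriver are well clear of the pump.

Run:
```python
from h import *
q=800/512
for n,uv,z in [('capcentre',(340,343),.082),('pin',(341,297),.069),('notch',(366,377),.075),('bossA?',(359,326),.095),('bossB?',(317,361),.095),('jar',(470,338),.077),('box',(222,355),.044),('bearing',(309,244),.027)]:
    print(n,onplane('top0',[(uv[0]/q,uv[1]/q)],z)[0].round(4))
# blue ring fit
im=cv2.imread('pics/top0.png');hsv=cv2.cvtColor(im,cv2.COLOR_BGR2HSV)
m=cv2.inRange(hsv,(100,120,40),(125,255,255));m[:170]=0;m[270:]=0;m[:, :170]=0;m[:,270:]=0
c=max(cv2.findContours(m,0,1)[0],key=cv2.contourArea)
P=onplane('top0',c.reshape(-1,2),.062)[:,:2]
print(cv2.minEnclosingCircle(P.astype(np.float32)))
x=np.linalg.lstsq(np.c_[2*P,np.ones(len(P))],(P**2).sum(1),rcond=None)[0];print(x[:2])
```

```text
capcentre [0.5678 0.1471 0.082 ]
pin [0.6302 0.1393 0.069 ]
notch [0.5212 0.1203 0.075 ]
bossA? [0.5836 0.1199 0.095 ]
bossB? [0.5472 0.1771 0.095 ]
jar [ 0.5515 -0.0179  0.077 ]
box [0.5805 0.3054 0.044 ]
bearing [0.7223 0.1769 0.027 ]
((0.5038532018661499, 0.14680230617523193), 0.0032477406784892082)
[0.50362207 0.14771717]
```

```bash
python3 - <<'E'
from h import *
f=grab('wrist','w0');print(f['mount'].round(3),f['fov_y'])
E
python3 -m crank '[-0.04,-0.025,0,0.14,1,-0.08,-0.05,0,0.28,1,-0.12,-0.075,0,0.42,1,-0.16,-0.1,0,0.56,1,-0.2,-0.12,0,0.7,1,-0.24,-0.145,0,0.84,1,-0.28,-0.17,0,0.98,1,-0.32,-0.19,0,1.12,1,-0.36,-0.215,0,1.26,1,-0.4,-0.24,0,1.4,1,-0.44,-0.265,0,1.54,1,-0.48,-0.285,0,1.68,1,-0.5,-0.297,0,1.82,1,-0.5,-0.297,0,1.96,1,-0.5,-0.297,0,2.1,1,-0.5,-0.297,0,2.24,1,-0.5,-0.297,0,2.31,1,-0.5,-0.297,0,2.31,1,-0.5,-0.297,0,2.31,1]' 5
python3 - <<'E'
from h import *
f=grab('wrist','w1');print(telemetry.get_state()['qpos'].round(3))
E
```

```text
[[-0.    -0.955 -0.296  0.084]
 [ 1.    -0.    -0.     0.001]
 [ 0.    -0.296  0.955 -0.161]
 [ 0.     0.     0.     1.   ]] 63.300143264531386
time_s: 2.05
eef_pos: [0.5655, 0.1475, 0.2227]
tcp_rot: [0.963, 0.269, -0.0, -0.0]
wrist_force: [-0.1, 0.2, 0.4]
opening: 0.0003
[ 0.167  0.089  1.533 -0.     1.52   1.194]
```

View pics/w1.png

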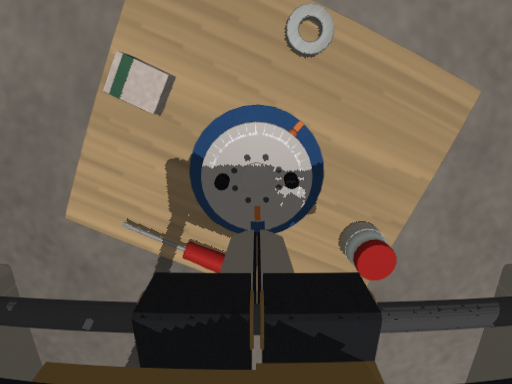

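The wrist view shows the pump rim as a circle of about 67 px around (257,170). The bosses are at (222,181) and (291,180), the pin stripe at (297,128), and the notch stripe at (257,213). The fingertips sit just under the notch in the picture.

Run:
```python
from h import *
im=cv2.imread('pics/w1.png');hsv=cv2.cvtColor(im,cv2.COLOR_BGR2HSV)
m=cv2.inRange(hsv,(100,100,30),(130,255,255));m[232:]=0
c=max(cv2.findContours(m,0,1)[0],key=cv2.contourArea).reshape(-1,2).astype(float)
from scipy.optimize import least_squares
P=onplane('w1',c,.062)[:,:2]
r=np.hypot(*(P-[.566,.147]).T);P=P[r>.062]
s=least_squares(lambda v:np.hypot(P[:,0]-v[0],P[:,1]-v[1])-v[2],[.566,.147,.072],loss='soft_l1',f_scale=.001).x;print(s,len(P))
def blob(m,lo):
    n,l,st,ce=cv2.connectedComponentsWithStats(m)
    return [(tuple(ce[i].round(1)),st[i,4]) for i in range(1,n) if st[i,4]>lo]
dark=cv2.inRange(im,(0,0,0),(45,45,45));dark[:,:200]=0;dark[:,310:]=0;dark[:165]=0;dark[195:]=0
b=blob(dark,60);print(b)
for p,_ in b: print('boss',onplane('w1',[p],.090)[0].round(4), onplane('w1',[p],.095)[0].round(4))
o=cv2.inRange(hsv,(5,130,80),(18,255,255));o[:100]=0;o[235:]=0;o[:,:190]=0;o[:,325:]=0
for p,a in blob(o,8):
    X=onplane('w1',[p],.066 if p[1]<150 else .079)[0];d=X[:2]-s[:2];print('orange',p,a,X.round(4),np.hypot(*d),np.degrees(np.arctan2(d[1],d[0])))
```

```text
[0.56912172 0.1518945  0.06894649] 300
[((np.float64(221.6), np.float64(181.3)), np.int32(198)), ((np.float64(290.9), np.float64(180.1)), np.int32(194))]
boss [0.55   0.1793 0.09  ] [0.5515 0.1795 0.095 ]
boss [0.5861 0.122  0.09  ] [0.587  0.1232 0.095 ]
orange (np.float64(296.3), np.float64(128.1)) 90 [0.6303 0.1412 0.066 ] 0.0621530404042823 -9.918019167269241
orange (np.float64(257.0), np.float64(212.7)) 72 [0.5363 0.1305 0.079 ] 0.03918804563009583 -146.9250130177034
```

```bash
python3 -m crank '[-0.013,0.016,0.02,0,1,-0.026,0.033,0.04,0,1,-0.026,0.033,0.06,0,1,-0.026,0.033,0.08,0,1,-0.026,0.033,0.095,0,1,-0.026,0.033,0.105,0,1,-0.026,0.033,0.111,0,1,-0.026,0.033,0.111,0,1]'
python3 - <<'E'
from h import *
f=grab('wrist','w2')
p=np.array([-.0145,.034])
for d in range(5,70,5):
    t=np.radians(d);c,s=np.cos(t),np.sin(t)
    q=np.array([p[0]*c+p[1]*s,-p[0]*s+p[1]*c])-p
    print(*q.round(4),0,round(-t,3),1,sep=',',end=',')
E
```

```text
time_s: 2.9
eef_pos: [0.5601, 0.1059, 0.1114]
tcp_rot: [0.963, 0.268, -0.0, -0.0]
wrist_force: [-0.8, -0.9, -0.9]
opening: 0.0006
0.003,0.0011,0,-0.087,1,0.0061,0.002,0,-0.175,1,0.0093,0.0026,0,-0.262,1,0.0125,0.0029,0,-0.349,1,0.0157,0.0029,0,-0.436,1,0.0189,0.0027,0,-0.524,1,0.0221,0.0022,0,-0.611,1,0.0252,0.0014,0,-0.698,1,0.0283,0.0003,0,-0.785,1,0.0312,-0.001,0,-0.873,1,0.034,-0.0026,0,-0.96,1,0.0367,-0.0044,0,-1.047,1,0.0392,-0.0065,0,-1.134,1,
```

View pics/w2.png

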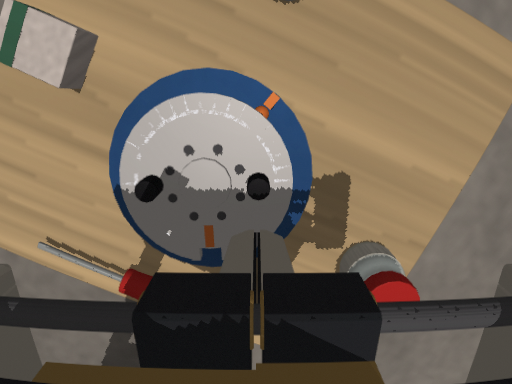

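The finger is over the cover directly behind boss A, which is at (258,186) on the tool's midline, with no contact. I'll approach it and then push along the arc.

```bash
python3 -m crank '[0.005,0,0,0,1,0.01,0,0,0,1,0.013,0,0,0,1,0.0155,0,0,0,1,0.0155,0,0,0,1]'
python3 -m crank '[0.003,0.0011,0,-0.087,1,0.0061,0.002,0,-0.175,1,0.0093,0.0026,0,-0.262,1,0.0125,0.0029,0,-0.349,1,0.0157,0.0029,0,-0.436,1,0.0189,0.0027,0,-0.524,1,0.0221,0.0022,0,-0.611,1,0.0252,0.0014,0,-0.698,1,0.0283,0.0003,0,-0.785,1,0.0312,-0.001,0,-0.873,1,0.034,-0.0026,0,-0.96,1,0.0367,-0.0044,0,-1.047,1,0.0392,-0.0065,0,-1.134,1,0.0392,-0.0065,0,-1.134,1]'
python3 - <<'E'
from h import *
f=grab('wrist','w3');print(telemetry.get_state()['wrist_force'])
E
```

```text
time_s: 3.45
eef_pos: [0.5741, 0.114, 0.1122]
tcp_rot: [0.964, 0.268, 0.0, 0.0]
wrist_force: [-0.0, 0.3, -0.8]
opening: 0.0006
time_s: 4.85
eef_pos: [0.6039, 0.1398, 0.112]
tcp_rot: [0.668, 0.744, -0.0, -0.0]
wrist_force: [0.6, -0.6, -0.3]
opening: 0.0007
[-0.51028659 -0.24371029 -0.13850751]
```

View pics/w3.png

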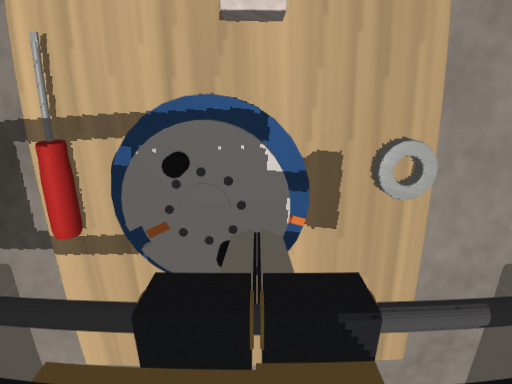

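The cover has not turned: its notch is still at about -148°. The finger passed boss A, which now shows at (225,255), behind and left of the finger, with almost no force. I'll check heights by triangulation, in case the fingertip went over the boss.

Run:
```python
from h import *
from scipy.optimize import least_squares
def dark(tag,box,thr=40):
    im=cv2.imread(f'pics/{tag}.png');x0,y0,x1,y1=box
    m=cv2.inRange(im[y0:y1,x0:x1],(0,0,0),(thr,thr,thr));n,l,st,ce=cv2.connectedComponentsWithStats(m)
    i=1+np.argmax(st[1:,4]);return ce[i]+[x0,y0],st[i]
obsB={}
for t,b in [('w1',(210,170,233,193)),('w2',(130,170,168,206)),('w3',(158,148,192,182))]:
    obsB[t],st=dark(t,b);print(t,obsB[t],st)
obsB['top0']=np.array([317,361])/1.5625
def tri(obs):
    r=least_squares(lambda X:np.concatenate([proj(t,X)[0]-u for t,u in obs.items()]),[.55,.18,.09]);print(r.x.round(4),r.fun.round(1))
tri(obsB);tri({k:v for k,v in obsB.items() if k!='top0'})
# pin (stripe centre) 
obsP={}
for t,b in [('w1',(285,118,308,140)),('w2',(255,85,285,120)),('w3',(285,212,308,228))]:
    im=cv2.imread(f'pics/{t}.png');h=cv2.cvtColor(im,cv2.COLOR_BGR2HSV)
    m=cv2.inRange(h,(5,130,80),(18,255,255))[b[1]:b[3],b[0]:b[2]];ys,xs=np.nonzero(m);print(t,len(xs),xs.mean()+b[0],ys.mean()+b[1])
    obsP[t]=np.array([xs.mean()+b[0],ys.mean()+b[1]])
tri(obsP)
for t in ['w1','w2','w3']: 
    print(t,'tip')
    f=np.load(f'pics/{t}.npz')
s=telemetry.get_state();M=R.from_quat(s['tcp_rot']).as_matrix();print(proj('w3',s['eef_pos']+M@np.array([0,0,.025])),proj('w3',[.586,.1217,.095]))
```

```text
w1 [221.62436548 181.34517766] [  4   3  16  17 197]
w2 [148.57274401 188.35174954] [  5   5  28  27 543]
w3 [175.13799622 164.31379962] [  4   4  28  26 529]
[0.5493 0.179  0.0878] [ 0.1  0.2  0.2  0.1 -0.1 -0.2 -0.6 -0.4]
[0.5495 0.1791 0.0884] [ 0.1  0.1 -0.   0.   0.  -0. ]
w1 90 296.27777777777777 128.12222222222223
w2 234 267.94444444444446 104.43162393162393
w3 122 296.672131147541 220.13114754098362
[0.6309 0.1412 0.0654] [ 0.2 -0.6 -0.  -1.2 -1.7  0.7]
w1 tip
w2 tip
w3 tip
[[257.41880536 231.65570605]] [[226.78042086 259.4303785 ]]
```

Run:
```python
from h import *
f=grab('scene','sc1');c=f['pixels'][150:260,220:370]
cv2.imwrite('pics/sc1c.png',cv2.resize(c,(750,550),interpolation=cv2.INTER_CUBIC))
s=telemetry.get_state();M=R.from_quat(s['tcp_rot']).as_matrix()
for n,P in [('tip',s['eef_pos']+M@np.array([0,0,.025])),('A foot',[.586,.1217,.08]),('A top',[.586,.1217,.096]),('B top',[.5495,.179,.096]),('B foot',[.5495,.179,.08])]:
    print(n,(proj('sc1',P)[0]-[220,150])*5)
```

```text
tip [241.26873651 282.61494497]
A foot [254.58481256 254.53250615]
A top [254.57552793 229.94304317]
B top [391.94149648 277.57745961]
B foot [390.28603429 302.2148391 ]
```

View pics/sc1c.png

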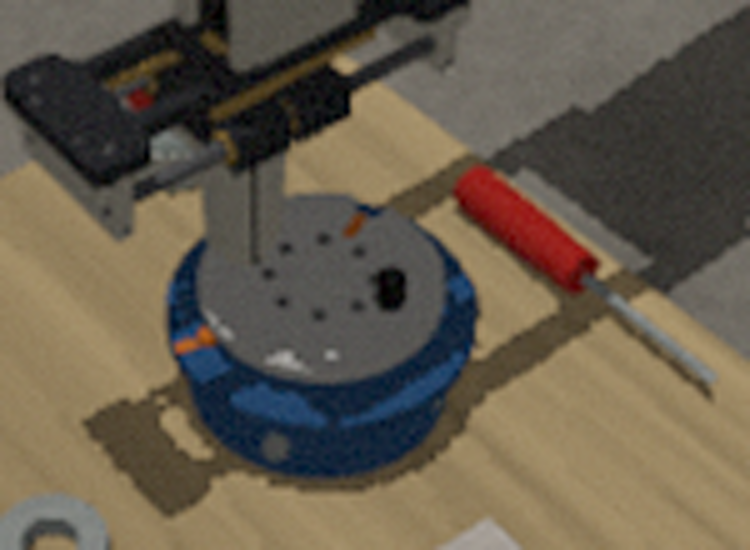

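The scene crop shows boss B at (390,290), just where my model puts it. The finger's lowest seam point is at (258,265), about 20 enlarged px above its predicted place, so the tip looks higher than I computed and cleared the boss. I'll quantify that.

Run:
```python
from h import *
s=telemetry.get_state();M=R.from_quat(s['tcp_rot']).as_matrix()
for z in (.025,.020,.015,.010,.005):
    print(z,*[((proj('sc1',s['eef_pos']+M@np.array([x,y,z]))[0]-[220,150])*5).round(0) for x,y in [(.0075,0),(.0075,.0175),(-.0075,.0175),(.0075,-.0175)]])
```

```text
0.025 [251. 292.] [220. 310.] [200. 290.] [282. 275.]
0.02 [251. 285.] [220. 302.] [200. 282.] [282. 268.]
0.015 [251. 277.] [220. 294.] [200. 275.] [282. 260.]
0.01 [251. 269.] [220. 286.] [199. 267.] [283. 252.]
0.005 [251. 261.] [219. 278.] [199. 259.] [283. 244.]
```

Run:
```python
from h import *
s=telemetry.get_state();M=R.from_quat(s['tcp_rot']).as_matrix()
for z in (.03,.025,.020,.015,.010,.005):
    print(z,*[proj('w3',s['eef_pos']+M@np.array([x,y,z]))[0].round(0) for x,y in [(.0075,0),(.0075,.0175),(.0075,-.0175),(-.0075,.0175)]])
a=cv2.imread('pics/w3.png')[190:290,200:320];b=cv2.imread('pics/sc1.png')[180:220,250:290]
g=lambda x,k:cv2.resize(cv2.convertScaleAbs(x,alpha=1.6),None,fx=k,fy=k,interpolation=cv2.INTER_CUBIC)
A=g(a,4);B=g(b,8);o=np.zeros((400,800,3),np.uint8);o[:400,:480]=A;o[:320,480:800]=B;cv2.imwrite('pics/z.png',o)
```

```text
0.03 [257. 218.] [284. 218.] [231. 218.] [283. 239.]
0.025 [257. 221.] [285. 221.] [230. 221.] [284. 242.]
0.02 [257. 224.] [285. 224.] [230. 224.] [284. 246.]
0.015 [257. 227.] [286. 227.] [229. 227.] [285. 249.]
0.01 [257. 231.] [287. 231.] [228. 231.] [286. 253.]
0.005 [257. 234.] [287. 234.] [227. 234.] [287. 257.]
```

View pics/z.png

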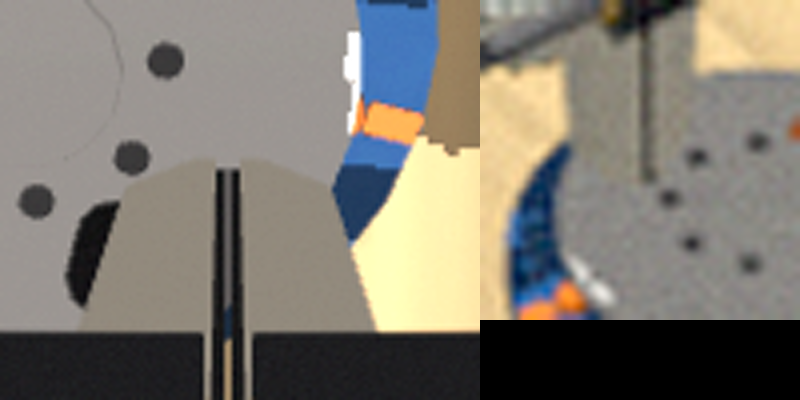

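The fingertips, with chamfered corners, end only about 10 mm ahead of the TCP in both views, not 25 mm. The tip was therefore at z of about 0.101 and passed just over the 0.096 m boss tops. I'll go back behind the boss and come down lower, watching the force.

```bash
python3 -m crank '[0,0,-0.01,0,1,-0.003,-0.005,-0.01,0.14,1,-0.006,-0.009,-0.01,0.28,1,-0.009,-0.014,-0.01,0.42,1,-0.012,-0.018,-0.01,0.56,1,-0.015,-0.023,-0.01,0.7,1,-0.018,-0.028,-0.01,0.84,1,-0.021,-0.032,-0.01,0.98,1,-0.0245,-0.037,-0.01,1.134,1,-0.0245,-0.037,0,1.134,1,-0.0245,-0.037,0.005,1.134,1,-0.0245,-0.037,0.009,1.134,1,-0.0245,-0.037,0.009,1.134,1]'
python3 -m crank '[0,0,0.002,0,1,0,0,0.004,0,1,0,0,0.005,0,1,0,0,0.005,0,1]'
python3 - <<'E'
from h import *
s=telemetry.get_state();print(s['wrist_force'].round(2))
f=grab('wrist','w4');g=grab('scene','sc2')['pixels'][170:230,240:320]
a=cv2.resize(f['pixels'][120:290,180:320],None,fx=3,fy=3);o=np.zeros((510,740,3),np.uint8);o[:,:420]=a;o[:240,420:740]=cv2.resize(g,None,fx=4,fy=4,interpolation=2);cv2.imwrite('pics/z2.png',o)
E
```

```text
time_s: 6.25
eef_pos: [0.5691, 0.1114, 0.1019]
tcp_rot: [0.963, 0.269, -0.001, -0.0]
wrist_force: [-0.3, 0.4, -0.3]
opening: 0.0003
time_s: 6.65
eef_pos: [0.5697, 0.1114, 0.0979]
tcp_rot: [0.963, 0.268, -0.0, -0.0]
wrist_force: [0.4, -0.3, -0.4]
opening: 0.0006
[ 0.44 -0.29 -0.36]
```

View pics/z2.png

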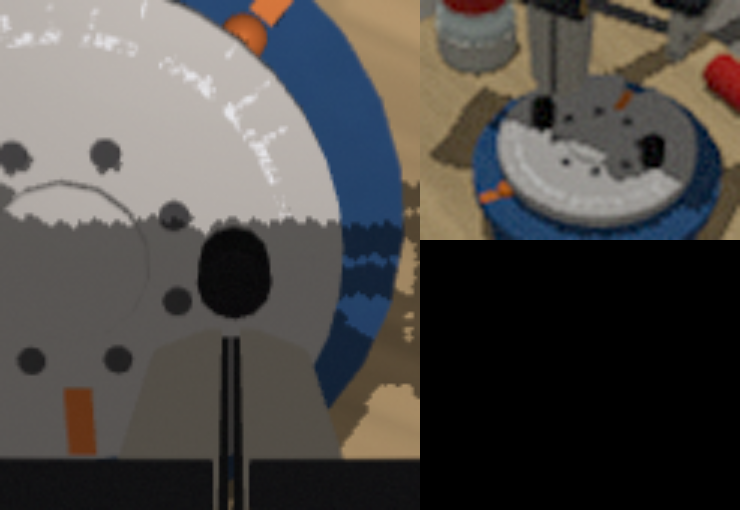

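The tip is now right behind boss A, which is at (235,272) in the crop, with no force, so the shorter tip is confirmed. Now the push.

```bash
cat >> h.py <<'E'
AX=np.array([.568,.1505])
def notch(tag):
    im=cv2.imread(f'pics/{tag}.png');h=cv2.cvtColor(im,cv2.COLOR_BGR2HSV)
    n,l,st,ce=cv2.connectedComponentsWithStats(cv2.inRange(h,(4,130,50),(18,255,255)))
    for i in range(1,n):
        if st[i,4]<15: continue
        X=onplane(tag,[ce[i]],.079)[0][:2]-AX;r=np.hypot(*X)
        if r<.08: print('orange',ce[i].round(0),st[i,4],'r',r.round(4),'ang',np.degrees(np.arctan2(X[1],X[0])).round(1))
E
python3 -m crank '[0.003,0,0,0,1,0.005,0,0,0,1,0.005,0,0,0,1]'
python3 -m crank '[0.003,0.0011,0,-0.087,1,0.0061,0.002,0,-0.175,1,0.0093,0.0026,0,-0.262,1,0.0125,0.0029,0,-0.349,1,0.0157,0.0029,0,-0.436,1,0.0189,0.0027,0,-0.524,1,0.0221,0.0022,0,-0.611,1,0.0252,0.0014,0,-0.698,1,0.0283,0.0003,0,-0.785,1,0.0312,-0.001,0,-0.873,1,0.034,-0.0026,0,-0.96,1,0.0367,-0.0044,0,-1.047,1,0.0392,-0.0065,0,-1.134,1,0.0392,-0.0065,0,-1.134,1]'
python3 - <<'E'
from h import *
grab('wrist','w5');grab('scene','sc3');notch('w4');notch('w5');print();notch('sc2');notch('sc3')
E
```

```text
time_s: 7.05
eef_pos: [0.5743, 0.1139, 0.0981]
tcp_rot: [0.964, 0.268, -0.0, 0.0]
wrist_force: [0.4, -1.1, 0.8]
opening: 0.0007
time_s: 8.45
eef_pos: [0.6042, 0.1399, 0.0979]
tcp_rot: [0.668, 0.744, -0.0, -0.0]
wrist_force: [-0.5, -1.6, 0.1]
opening: 0.0002
orange [272. 119.] 157 r 0.0667 ang -7.8
orange [262. 130.] 109 r 0.0587 ang -7.7
orange [206. 260.] 190 r 0.0376 ang -147.9
orange [252. 294.] 17 r 0.0701 ang -123.6
orange [299. 228.] 136 r 0.0615 ang -2.6
orange [208. 264.] 143 r 0.0355 ang -80.4

orange [259. 218.] 17 r 0.068 ang 1.2
orange [259. 218.] 20 r 0.0669 ang 0.7
```

It turns now: the notch went from -147.9° to -80.4°, and the pin is at about -8°. Repeating the arc.

```bash
python3 -m crank '[0.003,0.0011,0,-0.087,1,0.0061,0.002,0,-0.175,1,0.0093,0.0026,0,-0.262,1,0.0125,0.0029,0,-0.349,1,0.0157,0.0029,0,-0.436,1,0.0189,0.0027,0,-0.524,1,0.0221,0.0022,0,-0.611,1,0.0252,0.0014,0,-0.698,1,0.0283,0.0003,0,-0.785,1,0.0312,-0.001,0,-0.873,1,0.034,-0.0026,0,-0.96,1,0.0367,-0.0044,0,-1.047,1,0.0392,-0.0065,0,-1.134,1,0.0392,-0.0065,0,-1.134,1]'
python3 - <<'E'
from h import *
f=grab('wrist','w6');notch('w6');cv2.imwrite('pics/w6b.png',cv2.resize(f['pixels'][60:300,80:400],None,fx=2.5,fy=2.5))
E
```

```text
time_s: 9.95
eef_pos: [0.5937, 0.178, 0.0981]
tcp_rot: [0.165, 0.986, 0.0, 0.0]
wrist_force: [0.9, 0.1, 0.5]
opening: 0.0004
orange [205. 264.] 158 r 0.0357 ang -17.1
```

View pics/w6b.png

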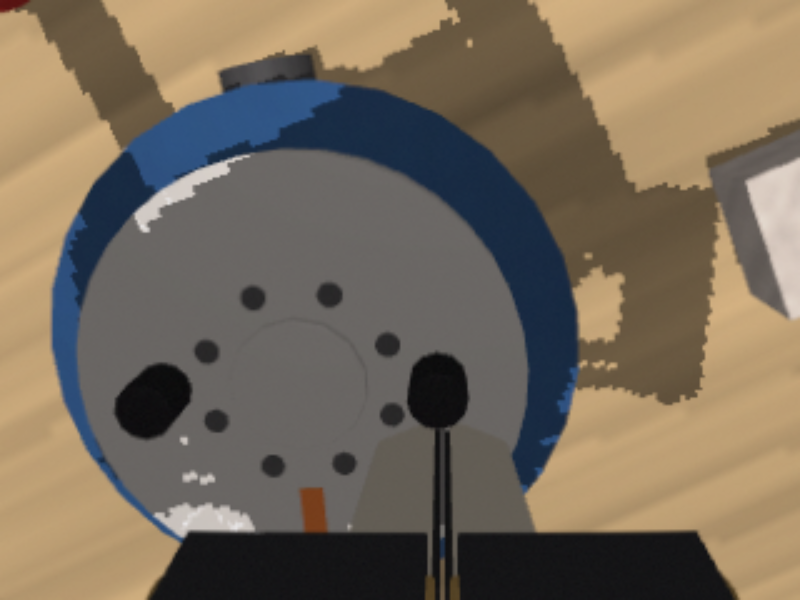

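```bash
python3 -m crank '[0.0025,0.0009,0,-0.07,1,0.0049,0.0017,0,-0.14,1,0.0049,0.0017,0,-0.14,1,-0.003,0.0028,0,-0.14,1,-0.003,0.0028,-0.03,-0.14,1,-0.02,0.0,-0.07,-0.14,1,-0.05,-0.02,-0.11,-0.14,1,-0.08,-0.03,-0.11,-0.14,1,-0.08,-0.03,-0.11,-0.14,1]'
python3 - <<'E'
from h import *
f=grab('wrist','w7');notch('w7');print(telemetry.get_state()['qpos'].round(2));cv2.imwrite('pics/w7b.png',cv2.resize(f['pixels'][40:280,100:420],None,fx=2.5,fy=2.5))
E
```

```text
time_s: 10.9
eef_pos: [0.6634, 0.1204, 0.2104]
tcp_rot: [0.099, 0.995, 0.0, 0.003]
wrist_force: [-0.1, 0.9, -0.9]
opening: 0.0007
orange [269. 120.] 115 r 0.0369 ang -9.3
orange [269. 143.] 139 r 0.0577 ang -9.4
[ 0.11  0.33  1.28  0.    1.53 -1.27]
```

View pics/w7b.png

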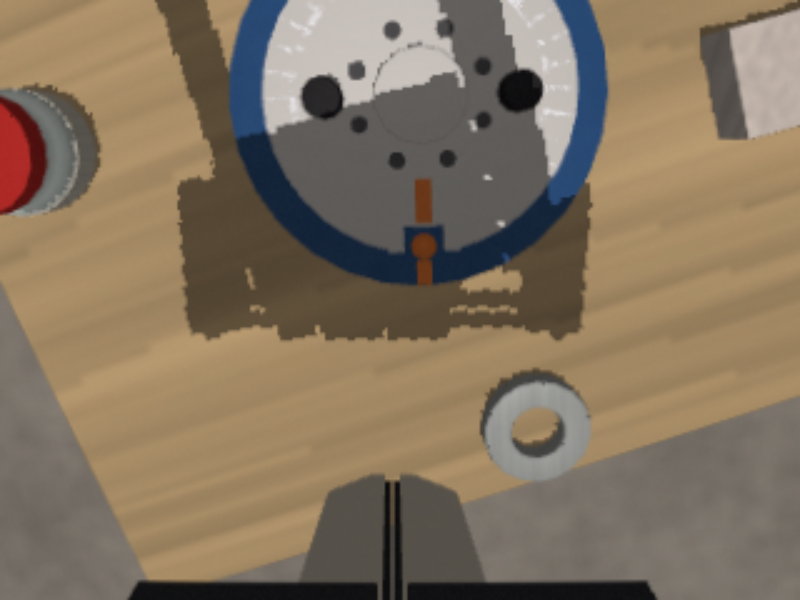

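The notch is squarely over the pin: pin at (424,245), notch mouth from 405 to 442, and the stripes in line. Next, the press on the cap.

Run:
```python
from h import *
c=onplane('w7',[(420/2.5+100,93/2.5+40)],.083)[0];print(c.round(4))
bs=[onplane('w7',[(x/2.5+100,y/2.5+40)],.090)[0] for x,y in((322,97),(520,90))];m=np.mean(bs,0);print(m.round(4))
s=telemetry.get_state();M=R.from_quat(s['tcp_rot']).as_matrix()
t=np.array([*(c[:2]+m[:2])/2,.098]);print(s['eef_pos'],M.T@(t-s['eef_pos']))
```

```text
[0.5674 0.1506 0.083 ]
[0.5678 0.1506 0.09  ]
[0.66136957 0.12185836 0.20860063] [0.09771594 0.00977381 0.11047078]
```

```bash
python3 -m crank '[0.035,0.005,0,0,1,0.07,0.01,0,0,1,0.098,0.01,0.02,0,1,0.098,0.01,0.05,0,1,0.098,0.01,0.08,0,1,0.098,0.01,0.1,0,1,0.098,0.01,0.106,0,1,0.098,0.01,0.11,0,1,0.098,0.01,0.11,0,1]'
python3 -m crank '[0,0,0.002,0,1,0,0,0.004,0,1,0,0,0.006,0,1,0,0,0.008,0,1,0,0,0.008,0,1]'
```

```text
time_s: 11.85
eef_pos: [0.5654, 0.1524, 0.0984]
tcp_rot: [0.096, 0.995, 0.0, 0.0]
wrist_force: [-0.9, 0.2, -0.2]
opening: 0.0004
time_s: 12.35
eef_pos: [0.5651, 0.152, 0.0897]
tcp_rot: [0.096, 0.995, -0.0, -0.0]
wrist_force: [-0.2, 0.4, 0.0]
opening: 0.0006
```

```bash
python3 -m crank '[-0.002,-0.001,0.001,0,1,-0.002,-0.001,0.002,0,1,-0.002,-0.001,0.003,0,1,-0.002,-0.001,0.003,0,1]'
python3 -m crank '[0,0,0.001,0,1,0,0,0.002,0,1,0,0,0.003,0,1,0,0,0.003,0,1]'
python3 -m crank '[0,0,0.001,0,1,0,0,0.002,0,1,0,0,0.003,0,1,0,0,0.003,0,1]'
```

```text
time_s: 12.75
eef_pos: [0.5674, 0.1506, 0.0875]
tcp_rot: [0.096, 0.995, -0.0, 0.0]
wrist_force: [-1.0, -1.7, 4.2]
opening: 0.0007
time_s: 13.15
eef_pos: [0.5674, 0.1506, 0.0846]
tcp_rot: [0.096, 0.995, -0.0, 0.0]
wrist_force: [-0.7, -1.8, 4.7]
opening: 0.0004
time_s: 13.55
eef_pos: [0.5674, 0.1505, 0.0814]
tcp_rot: [0.096, 0.995, -0.0, 0.0]
wrist_force: [-0.4, -2.4, 4.2]
opening: 0.0008
```

```bash
python3 -m crank '[0,0,0.001,0,1,0,0,0.002,0,1,0,0,0.003,0,1,0,0,0.003,0,1]'
python3 -m crank '[0,0,0.001,0,1,0,0,0.002,0,1,0,0,0.002,0,1]'
```

```text
time_s: 13.95
eef_pos: [0.5674, 0.1506, 0.0784]
tcp_rot: [0.096, 0.995, -0.0, 0.0]
wrist_force: [-1.2, -2.1, 4.0]
opening: 0.0005
time_s: 14.25
eef_pos: [0.5675, 0.1506, 0.0775]
tcp_rot: [0.096, 0.995, -0.0, 0.0]
wrist_force: [-5.6, -3.0, 13.4]
opening: 0.0008
```

```bash
python3 -m crank '[0,0,0.001,0,1,0,0,0.0015,0,1,0,0,0.0015,0,1]'
python3 -m crank '[0,0,-0.005,0,1,0,0,-0.03,0,1,0,0,-0.07,0,1,-0.035,0,-0.11,0,1,-0.07,0,-0.13,0,1,-0.1,-0.01,-0.13,0,1,-0.1,-0.01,-0.13,0,1,-0.1,-0.01,-0.13,0,1]'
python3 - <<'E'
from h import *
f=grab('wrist','w8');notch('w8')
g=grab('scene','sc4')['pixels'][170:250,240:330]
a=cv2.resize(f['pixels'][40:260,150:370],None,fx=2,fy=2);o=np.zeros((440,800,3),np.uint8);o[:,:440]=a;o[:320,440:800]=cv2.resize(g,None,fx=4,fy=4,interpolation=2);cv2.imwrite('pics/z3.png',o)
E
```

```text
time_s: 14.55
eef_pos: [0.5676, 0.1506, 0.0774]
tcp_rot: [0.096, 0.995, -0.0, 0.001]
wrist_force: [-9.9, -4.6, 22.9]
opening: 0.0005
time_s: 15.35
eef_pos: [0.663, 0.1216, 0.2031]
tcp_rot: [0.096, 0.995, 0.0, -0.001]
wrist_force: [-0.2, -0.5, 0.1]
opening: 0.0004
orange [268. 121.] 114 r 0.0356 ang -9.9
orange [269. 145.] 147 r 0.0575 ang -9.6
```

View pics/z3.png

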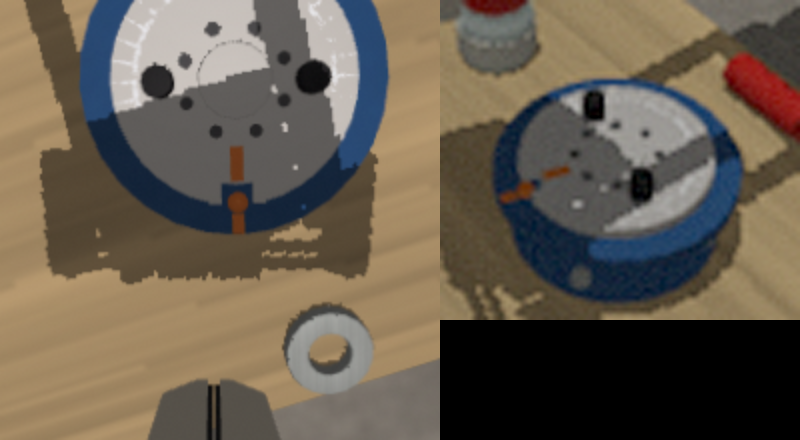

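The cover sits low and flush on the pump, with the pin in the notch and the tool clear. The press met a hard stop: 23 N with no further travel. Handing in.

```bash
python3 -c "
from station import arm;print(arm.sign_off())"
```

```text
the job is handed in; nothing more can be done
None
```

I turned the cover about 139° counter-clockwise by pushing boss A sideways with the closed fingertip. I then backed off, pressed the middle cap down to its stop, retreated and handed in at about 15.5 s of the 48 s allowed.

**Final checks**
- **Alignment:** the last pictures show the pin in the notch, with the cover stripe at -9.9° and the pin at -9.6°.
- **Seating:** the cover went down about 10 mm against a steady force of about 4 N. It then met a hard stop, where the force rose to 23 N with no further travel. It looks flush in the scene view.
- **Clearance:** the tool is clear, with the wrist force near zero. The bearing, the jar and the screwdriver look undisturbed. The box is not in the last pictures, but the arm never worked near it.

**What disagreed**
- **First push missed:** that push passed over the boss without turning the cover. In the images the closed fingertips ended about 10 mm ahead of the TCP, not the stated 25 mm. I lowered the tool by 14 mm, and the push then worked.
- **Seal force:** it read about 4 N, against the stated 6 N or so.

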